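# Put the washed brushes and paint pots out to dry

## Robot

A 6-joint arm with a two-finger parallel gripper is mounted at the origin on the work surface. World frame = base frame: x ahead of the robot, y to its left, z up, the work surface at z = 0. Lengths are in m, angles in rad, forces in N, time in s.
With the tool pointing down it reaches from about 0.275 to 0.75 m from the base axis. Payload 10.2 kg.
Tool frame: the origin (TCP) lies midway between the tips of the shut fingers; the grasp point (between the pads) lies 19 mm behind it (env.hold_point_z is the distance from the TCP to the grasp point, in m); z points along the fingers, y is the line along which they close (so a half turn about z gives the same grasp; the last joint's range is limited). The gripper opens to 85 mm and grips with 20 to 120 N. Pads are 22 mm wide; open, the fingers measure 114 mm over their backs; the gripper's body (76 mm by 85 mm) begins 54 mm behind the grasp point. The pads swing forward as they close: fully open they stand 13 mm farther back than shut.
Start: joints at [-1.391, 0.313, 1.498, -0, 1.331, -0.223], TCP at [0.206, -0.483, 0.231] pointing down, gripper open.
Joint ranges: [-2.94, 2.94], [-0.97, 2.17], [0.19, 2.56], [-1.23, 4.37], [0.02, 3.11], [-2.88, 2.88]. Speed limits (rad/s): [2.39, 2.39, 3.01, 3.14, 3.14, 3.14].

## Interface

Orientations are given as a unit quaternion [x, y, z, w].
In Python, from bench import env, kinematics, monitor, eyes, job gives the robot as it stands. The module is installed in compiled form; this text tells all that it offers. Calls block until the motion is done:
- env.reach(position, orientation): joint-space move of the TCP to a pose.
- env.movel(position, velocity=0.15, frame=None, guard=None): straight line of the TCP; frame=None keeps the orientation; velocity is the mean speed in m/s. With guard (N) it stops when the force on the tool has changed by that much, and returns True; else False.
- env.set_joints(angles): joint-space move.
- env.release() and env.close_gripper(effort=None): open the fingers fully, or close them until they stop; effort is the grip in N (None keeps the last).
- env.hold(seconds).
- kinematics.ik(position, orientation): joint angles nearest the present ones, or None.
- monitor.sense(): the state.
- eyes.grab_frame(name): name is "side" or "top"; returns a dict with "frame" (400x640x3 uint8, red, green, blue), "mtx" (3x3 intrinsics, pixels), "view" (4x4, takes a point from world to camera coordinates). Camera axes: x right, y down, z forward; pixel columns grow to the right and rows downward; lengths in m; the calibration is good to about 2 mm. A picture is of the moment at which its call begins. There is no depth.
A pose or a line that the arm cannot do raises env.MotionError and nothing moves.
- job.hand_in(): hands the job in; it is judged then, once.
The state is a dict: "clock": time; "joints": joint angles; "qvel": joint speeds; "joint_efforts": joint torques, N m; "position": TCP position; "ee_rot": TCP orientation; "contact_force": force on the tool from outside, world axes, zero at the start; "ft_torque": the same for the moment, N m; "finger_gap": opening from 0.0 (shut) to 1.0 (fully open); "gripper_force": force on a finger pad.
Only numpy, scipy, OpenCV 4.12 (cv2) and the standard library are available. Lean on these libraries where they do the work, as an engineer would, in place of code of your own. Each camera call takes 0.05 s, during which the arm holds its last target. There are 200 camera calls.

## Task

After the painting class, put the washed things out to dry. Press each brush down into a spring clip station of its own on the drying rack until it snaps fully home on both rails, bristles pointing away from the robot; and spread the heap of paint pots out into one even layer in the drying tray, every pot standing on the tray's floor with a good finger's breadth of clear space to each other pot. Leave everything else on the table where it is.

Things in the scene. Friction and masses are not known exactly. Their poses are not given: they have to be found in the camera images.
- brush1: A washed flat paint brush, 207 mm long, some 90 g. Origin on the axis of its round wooden handle, midway along it, 11 mm above the surface it lies on; x along the handle to the bristles, z up. Handle: 22 mm diameter, round ends, x = -71 to 62 mm; then ferrule and stiff bristles: 42 mm wide (y), 22 mm thick, to x = 136 mm. Grip the handle across, near the origin.
- brush1_tip (a point): Middle of the bristle end of this brush, 136 mm from its origin along its x.
- brush2: Another brush like brush1.
- brush2_tip (a point): Middle of the bristle end of this brush, 136 mm from its origin along its x.
- brush3: Another brush like brush1.
- brush3_tip (a point): Middle of the bristle end of this brush, 136 mm from its origin along its x.
- rack: The fixed drying rack: a board 12 mm thick, 200 mm wide (y), x = -85 to 125 mm from its origin (on the table, under clip2), with two wooden cross rails 20 mm wide, centred at x = -45 and +45 mm, tops 42 mm above the table, on which the handles lie. Between the rails 70 mm are free for the fingers, down to the board's top (12 mm above the table). Carries clip1 to clip3.
- clip1 (a point): Spring clip station 1 on the drying rack, at its right (-y) side. The point is where the middle of a fully seated handle's axis lies, 53 mm above the table; x along a seated handle, away from the robot, to where the bristles belong, z up. Two pairs of sprung steel jaws, one pair on each rail, at x = -45 and +45 mm. Lips: 12 mm thick rounded, tops 69 mm above the table, 14 mm apart at rest.
- clip2 (a point): Station 2, like clip1, 66 mm to its left (+y), in the middle of the rack. All stations: press the handle straight down between the jaws with some 8 to 20 N; they spring apart and the handle snaps under the lips onto the rails. Until it snaps in, it stands 13 mm or more too high. To press it with shut fingers instead, push on the handle's top between the rails.
- clip3 (a point): Station 3, like clip1, 66 mm to the left (+y) of clip2.
- tray_in (a point): Centre of the inner floor of the fixed shallow grey drying tray; x along its 300 mm inner length, y along its 210 mm inner width, z up. Floor 6 mm above the table, walls 6 mm thick, rising 12 mm above the floor. The grid x = -95, 0, 95 and y = -50, 50 mm holds six pots well apart.
- pot1: A squat closed white paint pot, a plain cylinder 60 mm in diameter and 36 mm high, about 100 g. Origin at the centre of its underside, z up. Starts in the heap in the tray, almost touching others.
- pot2: A pot like pot1.
- pot3: A pot like pot1.
- pot4: A pot like pot1 (absent in some starts).
- pot5: A pot like pot1 (absent in some starts).
- pot6: A pot like pot1, starting on top of pots 1 to 3 (absent in some starts).
- cup: White plastic cup, 70 mm wide, 95 mm high; origin under its centre. Not part of the job: leave alone.
- ink1: Red ink bottle, 44 mm wide, 90 mm high; origin under its centre. Not part of the job: leave alone.
- ink2: Blue ink bottle, 52 mm wide, 75 mm high; origin under its centre. Not part of the job: leave alone.
- palette: Round white mixing palette lying flat, 150 mm across, 12 mm thick; origin under its centre. Not part of the job: leave alone.
- tube: White paint tube lying flat, about 145 mm long, 44 mm wide, 22 mm high; origin under its centre. Not part of the job: leave alone.
- jar: Glass jar with a yellow cap, 64 mm wide, 70 mm high; origin under its centre. Not part of the job: leave alone.
Things that resemble listed ones, but are neither listed nor needed, are in the scene too. Leave any turquoise or yellow look-alike of the brush3 alone.

How it is judged:
By the outcome, as a careful person would: the job done as asked, in the order asked, and still so for the second after the job is handed in, with the robot touching nothing.
Of pot4, pot5, pot6 only 1 to 3 are there at a start; the rules pass over those that are not, and their reading is None.
At some moment in a run one of pot4, pot5 may be knocked a few centimetres aside while the robot is not near it.
Once in a run the grip may slacken for a moment while it holds something.
It also fails if it takes over 210 s, if anything falls off the work surface, if the arm or the gripper's body presses on something with over 40 N, if the wrist force passes 120 N, or if a joint passes its speed limit or range.

## Working session

There is one attempt and no reset: what is moved stays moved. The work goes in short steps, each a Python script; the robot and the scene stay as the last script left them, time stands still between calls to the robot, and variables do not carry over. Pictures are saved under pics/ and viewed, at most 14 in all, crops included, and the job is handed in when it is done.

```bash
mkdir -p pics; python3 - <<'E'
from bench import env,monitor,eyes
import cv2,numpy as np
np.set_printoptions(suppress=True,precision=4)
for n in("top","side"):
    f=eyes.grab_frame(n); cv2.imwrite(f"pics/{n}0.png",f["frame"][:,:,::-1]); print(n,f["mtx"],f["view"],sep="\n")
s=monitor.sense();print(s["clock"],s["position"],s["ee_rot"],env.hold_point_z)
E
```

```text
top
[[512.9769   0.     320.1889]
 [  0.     512.9769 201.8201]
 [  0.       0.       1.    ]]
[[ 0.0054 -0.9998 -0.0176 -0.0303]
 [-0.9994 -0.0048 -0.0337  0.4725]
 [ 0.0336  0.0178 -0.9993  1.3449]
 [ 0.      0.      0.      1.    ]]
side
[[432.5123   0.     312.0489]
 [  0.     432.5123 193.1168]
 [  0.       0.       1.    ]]
[[-0.8418 -0.5395  0.0172  0.3745]
 [-0.3635  0.5431 -0.7569  0.2453]
 [ 0.399  -0.6434 -0.6533  1.0712]
 [ 0.      0.      0.      1.    ]]
0.1 [ 0.2057 -0.4828  0.2308] [ 0.9798  0.2     0.     -0.0006] 0.0187
```

View pics/top0.png

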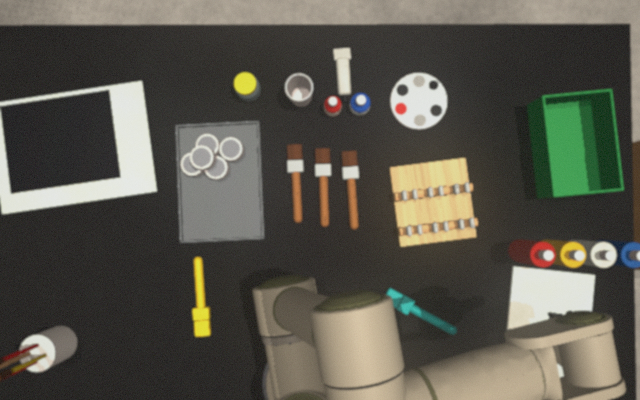

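View pics/side0.png

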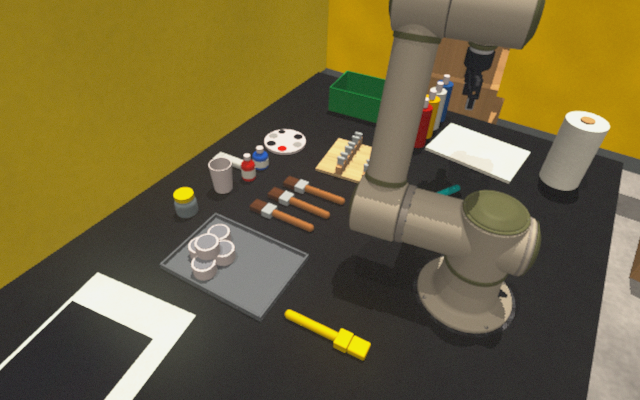

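The top view shows three wooden brushes at about (297,185), (323,188) and (350,190), bristles up in the image. The rack is at (433,202), and the tray at (220,182) holds 5 pots, one of them on top at (202,157). The yellow brush (201,297) and turquoise brush (420,310) are the look-alikes to leave alone. I'll confirm this in one enlarged crop.

```bash
cat > h.py <<'E'
from bench import env,kinematics,monitor,eyes,job
import cv2,numpy as np
from scipy.spatial.transform import Rotation as R
np.set_printoptions(suppress=True,precision=4)
def world(f,px,z):
    "pixels -> world points on the plane at height z"
    K,V=f["mtx"],f["view"]; px=np.atleast_2d(px).astype(float)
    d=np.c_[px,np.ones(len(px))]@np.linalg.inv(K).T@V[:3,:3]; c=-V[:3,:3].T@V[:3,3]
    return c+d*((z-c[2])/d[:,2])[:,None]
def proj(f,p):
    q=np.atleast_2d(p)@f["view"][:3,:3].T+f["view"][:3,3]; q=q@f["mtx"].T
    return q[:,:2]/q[:,2:]
def down(yaw):
    "tool down; yaw = direction of the closing line (tool y) in world, mod pi"
    return (R.from_euler("z",yaw-np.pi/2)*R.from_quat([1,0,0,0])).as_quat()
def crop(f,x0,y0,x1,y1,s,name):
    cv2.imwrite(f"pics/{name}.png",cv2.resize(f["frame"][y0:y1,x0:x1,::-1],None,fx=s,fy=s,interpolation=cv2.INTER_CUBIC))
E
python3 - <<'E'
from h import *
f=eyes.grab_frame("top")
crop(f,170,112,490,252,2.5,"c1"); crop(f,170,112,270,252,4,"c2")
# brushes: handle+bristle mask
a=f["frame"].astype(int); hsv=cv2.cvtColor(f["frame"],cv2.COLOR_RGB2HSV)
m=((hsv[...,1]>90)&(hsv[...,2]>50)&((hsv[...,0]<18)|(hsv[...,0]>170))).astype(np.uint8)
m[:, :280]=0;m[:,370:]=0;m[:135]=0;m[240:]=0
n,l,st,c=cv2.connectedComponentsWithStats(m)
for i in range(1,n):
    if st[i,4]<60: continue
    p=np.argwhere(l==i)[:,::-1]; w=world(f,p,.011)[:,:2]; mu=w.mean(0); u=np.linalg.svd(w-mu,full_matrices=0)[2][0]; u*=np.sign(u[0])
    t=(w-mu)@u; print(st[i],mu,u,"ends",mu+t.min()*u,mu+t.max()*u,t.max()-t.min())
E
```

```text
[287 144  16  15 223] [0.6062 0.0412] [ 0.0065 -1.    ] ends [0.606  0.0605] [0.6063 0.0208] 0.039680577151246135
[315 148  16  15 229] [ 0.5961 -0.0328] [0.3057 0.9521] ends [ 0.5889 -0.0551] [ 0.6032 -0.0107] 0.046696952133367296
[341 150  17  16 234] [ 0.5894 -0.1034] [ 0.2778 -0.9606] ends [ 0.5829 -0.0812] [ 0.5956 -0.125 ] 0.0456081491153852
[291 172  12  52 498] [0.4847 0.0341] [0.9983 0.0579] ends [0.4167 0.0302] [0.5511 0.038 ] 0.13466649972111683
[318 176  12  52 511] [ 0.4735 -0.0373] [0.9995 0.032 ] ends [ 0.4064 -0.0394] [ 0.5407 -0.0351] 0.13445455331150258
[346 179  13  51 517] [ 0.4675 -0.1123] [0.9976 0.0697] ends [ 0.4013 -0.117 ] [ 0.5333 -0.1077] 0.13231402298057587
```

View pics/c1.png

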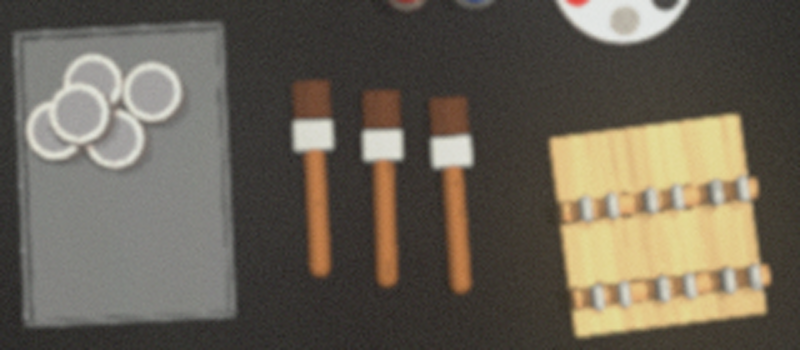

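View pics/c2.png

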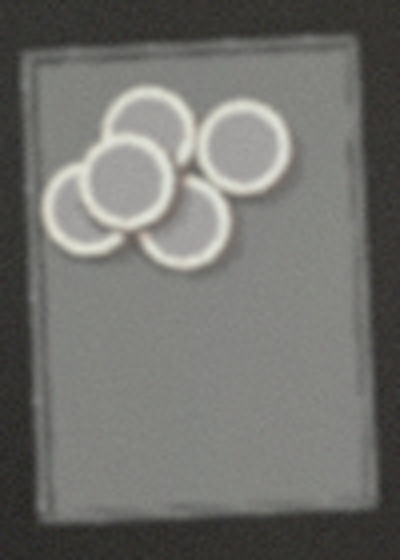

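Confirmed: three wooden brushes in c1, with handles at (318,212), (386,222) and (456,230) and bristles up, which is away from the robot. The six jaw pairs are on the rack. In c2 the five pots are at (148,132), (242,147), (87,210) and (184,222), with the top one at (127,181). Next I compute the frames.

```bash
cat >> h.py <<'E'
def unc(p,s,x0,y0): return (np.array(p,float)+.5)/s-.5+[x0,y0]
E
python3 - <<'E'
from h import *
f=eyes.grab_frame("top")
T=world(f,unc([(22,50),(357,37),(378,508),(40,522)],4,170,112),.018)[:,:2]
print("tray",T.mean(0),[np.linalg.norm(T[i]-T[i-1]) for i in range(4)], "x dirs",np.degrees(np.arctan2(*(T[0]-T[3])[::-1])),np.degrees(np.arctan2(*(T[1]-T[2])[::-1])),"ydirs",np.degrees(np.arctan2(*(T[0]-T[1])[::-1])),np.degrees(np.arctan2(*(T[3]-T[2])[::-1])))
B=world(f,unc([(550,137),(738,114),(767,313),(576,337)],2.5,170,112),.012)[:,:2]
print("board",B.mean(0),[np.linalg.norm(B[i]-B[i-1]) for i in range(4)])
L=world(f,unc([(586,208),(613,205),(651,200),(678,198),(715,193),(744,188),(599,296),(625,293),(663,288),(690,286),(728,279),(756,276)],2.5,170,112),.067)[:,:2]
M=L.reshape(6,2,2).mean(1)
# rigid fit: board corners + jaw pairs
loc=np.array([[.125,.1],[.125,-.1],[-.085,-.1],[-.085,.1]]+[[x,y] for x in(.045,-.045) for y in(.066,0,-.066)])
for A,Q in((loc,np.r_[B,M]),(loc[:4],B),(loc[4:],M)):
    a,b=A-A.mean(0),Q-Q.mean(0); th=np.arctan2((a[:,0]*b[:,1]-a[:,1]*b[:,0]).sum(),(a*b).sum())
    r=np.array([[np.cos(th),-np.sin(th)],[np.sin(th),np.cos(th)]]); t=Q.mean(0)-r@A.mean(0); print("rack",t,np.degrees(th)); print(np.abs(Q-(A@r.T+t)).max(0))
print("pots",world(f,unc([(148,132),(242,147),(87,210),(184,222)],4,170,112),.042)[:,:2],world(f,unc((127,181),4,170,112),.078)[:,:2])
E
```

```text
tray [0.5253 0.2373] [np.float64(0.3116241649592991), np.float64(0.22200089961956776), np.float64(0.31021303851518534), np.float64(0.22222305361272618)] x dirs 3.0415814828253094 3.084944094338642 ydirs 92.34719049674855 92.71175352991037
board [ 0.4743 -0.3228] [np.float64(0.21136854464934998), np.float64(0.19836616200109114), np.float64(0.21031128730917995), np.float64(0.2004880728762512)]
rack [ 0.4547 -0.325 ] 7.564413754316009
[0.0013 0.001 ]
rack [ 0.4545 -0.3254] 7.548415905640574
[0.0011 0.0011]
rack [ 0.4549 -0.3247] 7.6709372824656095
[0.001  0.0007]
pots [[0.6183 0.2664]
 [0.6087 0.2053]
 [0.5675 0.3054]
 [0.56   0.2423]] [[0.5821 0.2706]]
```

```bash
cat >> h.py <<'E'
TR=np.array([.4547,-.325]); YR=np.radians(7.6)
def clip(n): return TR+R.from_euler("z",YR).as_matrix()[:2,:2]@[0,(n-2)*.066]
TT=np.array([.5253,.2373]); YT=np.radians(2.8)
def tray(x,y): return TT+R.from_euler("z",YT).as_matrix()[:2,:2]@[x,y]
def best(p,yaw):
    "of the two equal yaws, the orientation with the smaller joint travel"
    q0=np.array(monitor.sense()["joints"]); c=[]
    for k in(0,np.pi):
        j=kinematics.ik(p,down(yaw+k))
        if j is not None: c.append((np.abs(np.array(j)-q0).max(),k))
    return down(yaw+min(c)[1])
def go(xy,z,yaw):
    p=[*xy,z]; env.reach(p,best(p,yaw))
def line(z=None,xy=None,v=.15,guard=None):
    p=np.array(monitor.sense()["position"])
    if xy is not None:p[:2]=xy
    if z is not None:p[2]=z
    return env.movel(list(p),velocity=v,guard=guard)
def st(t=""):
    s=monitor.sense(); print(t,"t%.1f"%s["clock"],"pos",np.array(s["position"]),"gap %.3f"%s["finger_gap"],"F",np.array(s["contact_force"]),"g %.1f"%s["gripper_force"])
def pick_brush(xy,yaw):
    go(xy,.09,yaw+np.pi/2); line(.005,v=.12); env.close_gripper(100); st("grip"); line(.12)
E
python3 - <<'E'
from h import *
env.release(); st()
pick_brush([.4718,-.1121],np.radians(4.0)); st("lift")
go(clip(1),.12,YR+np.pi/2); st("over")
f=eyes.grab_frame("side"); crop(f,290,90,450,210,5,"b1")
E
```

```text
t0.4 pos [ 0.2058 -0.483   0.2312] gap 1.003 F [-0.2792 -0.4546  0.7568] g 0.0
grip t3.6 pos [ 0.4721 -0.1129  0.0056] gap 0.212 F [-2.7156  0.6438  7.7404] g 97.8
lift t4.6 pos [ 0.4716 -0.1127  0.1191] gap 0.226 F [ 0.7013  0.595  -0.4282] g 68.7
over t5.6 pos [ 0.4638 -0.3891  0.1198] gap 0.212 F [ 1.4968  0.797  -0.4444] g 99.4
```

View pics/b1.png

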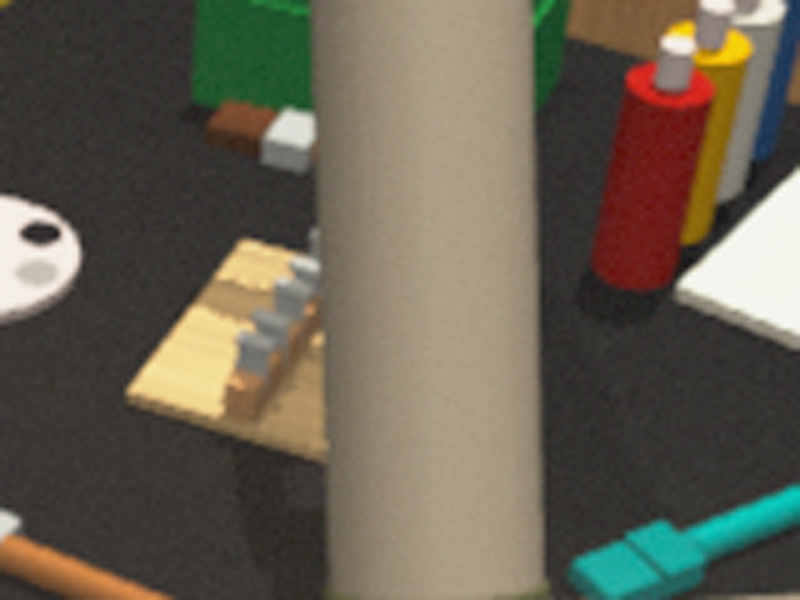

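The side crop shows the held brush with its bristle end at about (225,125), roughly level. I'll press it in and log the forces.

```bash
cat >> h.py <<'E'
def press(zend,guard=45,v=.03):
    z=monitor.sense()["position"][2]
    while True:
        z=max(z-.006,zend); r=line(z,v=v,guard=guard); s=monitor.sense(); print("  z %.4f F %.1f gap %.3f"%(s["position"][2],s["contact_force"][2],s["finger_gap"]),r)
        if r or z<=zend: break
E
python3 - <<'E'
from h import *
f=eyes.grab_frame("side"); c=clip(1); d=np.array([np.cos(YR),np.sin(YR)])
print(proj(f,[[*(c+.136*d),.1252],[*(c+.136*d+[0,.021]),.1252]]),"seen ~(332,113)")
line(.078,v=.1); press(.0465); st(); env.release(); st("rel"); line(.13)
go(clip(2),.2,YR+np.pi/2); f=eyes.grab_frame("top"); crop(f,380,140,500,260,5,"b2")
E
```

```text
[[333.8602 113.7706]
 [330.6932 116.4255]] seen ~(332,113)
  z 0.0725 F -1.0 gap 0.209 False
  z 0.0668 F 2.1 gap 0.212 False
  z 0.0612 F 6.0 gap 0.213 False
  z 0.0544 F 0.4 gap 0.213 False
  z 0.0477 F -2.4 gap 0.211 False
  z 0.0475 F 7.8 gap 0.211 False
 t8.3 pos [ 0.4651 -0.3898  0.0475] gap 0.211 F [-1.6781  2.0997  7.8291] g 101.4
rel t8.9 pos [ 0.4651 -0.3898  0.0465] gap 0.998 F [ 0.085  -0.798  -0.1539] g 0.0
```

```bash
python3 - <<'E'
from h import *
pick_brush([.4780,-.0371],np.radians(1.9)); st("lift")
go(clip(3),.12,YR+np.pi/2); line(.078,v=.1); st("over"); press(.0465); env.release(); line(.13)
pick_brush([.4884,.0344],np.radians(3.3)); st("lift")
f=eyes.grab_frame("top"); crop(f,270,100,490,260,3.5,"b3")
E
```

```text
grip t12.8 pos [ 0.4788 -0.0381  0.0056] gap 0.214 F [-1.2471  1.0297  7.1191] g 97.7
lift t13.8 pos [ 0.4783 -0.038   0.1192] gap 0.212 F [-0.1686  0.7153 -0.421 ] g 97.9
over t15.2 pos [ 0.4465 -0.2583  0.0784] gap 0.213 F [ 0.5397  0.2955 -0.6293] g 97.9
  z 0.0725 F -1.2 gap 0.218 False
  z 0.0667 F 2.1 gap 0.212 False
  z 0.0609 F 4.4 gap 0.215 False
  z 0.0541 F -3.1 gap 0.213 False
  z 0.0477 F -6.9 gap 0.213 False
  z 0.0475 F 11.3 gap 0.211 False
grip t21.2 pos [0.4888 0.0336 0.0056] gap 0.215 F [-1.6683  0.1221  7.227 ] g 97.8
lift t22.1 pos [0.4883 0.0336 0.1191] gap 0.213 F [-0.3299 -0.0975 -1.0839] g 98.0
```

View pics/b3.png

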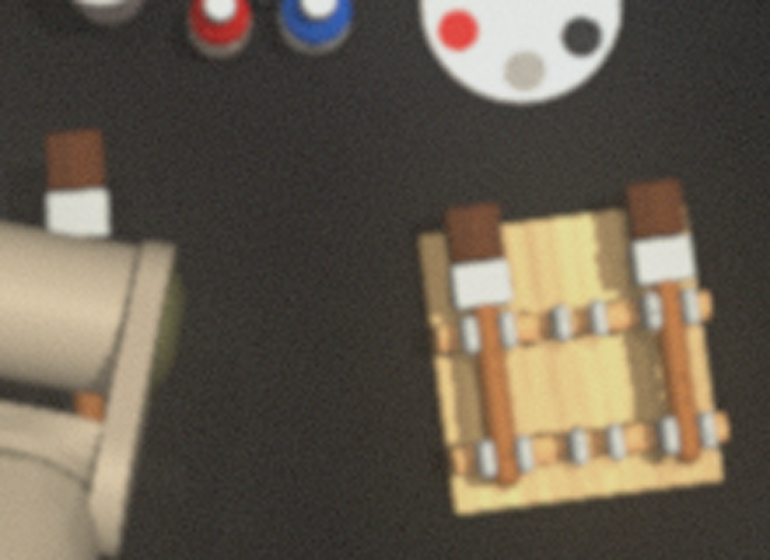

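The crop shows the brushes seated in clip1 at (670,340) and clip3 at (493,380), handles between both jaw pairs; the last brush is in the gripper at left. With both neighbours in place, fingers opened fully at the seated height would touch them. So I'll rest this one on the lips of clip2, let go, and press it with shut fingers.

```bash
python3 - <<'E'
from h import *
go(clip(2),.12,YR+np.pi/2); line(.078,v=.1); st("over"); press(.0665,guard=4); st("rest"); env.release(); line(.12); env.close_gripper(60)
line(.092,v=.1); z=.092
while z>.0625:
    z-=.003; r=line(z,v=.03,guard=45); s=monitor.sense(); print("  z %.4f F %.1f"%(s["position"][2],s["contact_force"][2]),r)
    if r: break
line(.2); env.release(); go([.45,.0],.3,0); st()
f=eyes.grab_frame("top"); crop(f,380,140,500,260,5,"b4")
E
```

```text
over t24.1 pos [ 0.4554 -0.3239  0.0784] gap 0.214 F [-0.1337  0.5711 -0.0111] g 98.0
  z 0.0724 F -0.8 gap 0.214 False
  z 0.0672 F -0.1 gap 0.216 True
rest t24.7 pos [ 0.4558 -0.3245  0.0672] gap 0.216 F [ 1.5122 -1.1931 -0.0789] g 98.1
  z 0.0893 F -0.2 False
  z 0.0859 F 0.3 False
  z 0.0832 F 2.2 False
  z 0.0807 F 7.0 False
  z 0.0778 F 9.2 False
  z 0.0746 F 6.3 False
  z 0.0706 F 0.2 False
  z 0.0679 F 1.5 False
  z 0.0646 F 0.4 False
  z 0.0637 F 14.0 False
 t32.7 pos [ 0.4502 -0.0006  0.2996] gap 1.002 F [-0.3027 -0.6685  0.9464] g 0.0
```

View pics/b4.png

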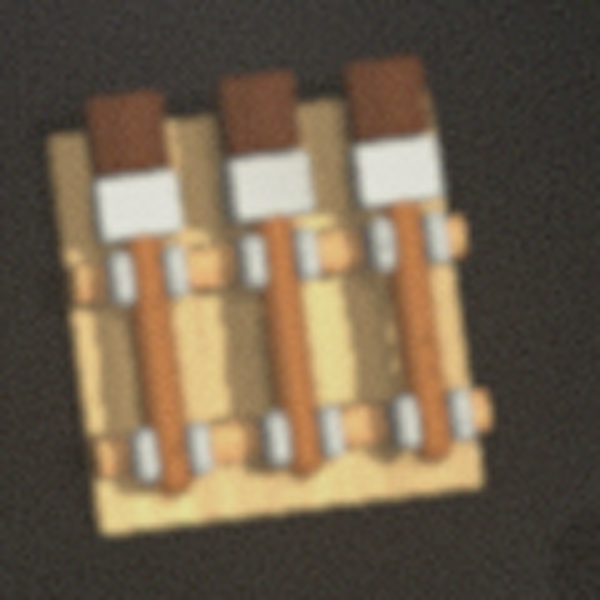

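All three brushes are seated in b4, with the handles between both jaw pairs at (158,360), (292,350) and (420,330). Next are the pots: I'll re-detect them by code, move the top one first, and choose each closing direction for clearance.

```bash
cat >> h.py <<'E'
def pots(z=.042):
    "pot tops seen from above -> tray-plane world positions"
    f=eyes.grab_frame("top"); g=cv2.cvtColor(f["frame"],cv2.COLOR_RGB2GRAY)[112:252,165:275]
    g=cv2.GaussianBlur(cv2.resize(g,None,fx=4,fy=4,interpolation=cv2.INTER_CUBIC),(0,0),2)
    c=cv2.HoughCircles(g,cv2.HOUGH_GRADIENT,1,30,param1=80,param2=18,minRadius=41,maxRadius=53)
    c=np.zeros((0,3)) if c is None else c[0]
    return f,c,world(f,unc(c[:,:2],4,165,112),z)[:,:2]
def toTray(w): return (np.atleast_2d(w)-TT)@R.from_euler("z",YT).as_matrix()[:2,:2]
def yaw_for(p,others,pref=None):
    "closing direction at p with the most finger room from other pots and tray walls"
    bs=[]
    for a in np.radians(np.arange(0,180,5)):
        u=np.array([np.cos(a),np.sin(a)]);n=np.array([-u[1],u[0]])
        q=np.array([p+s*r*u+w*n for s in(1,-1) for r in(.042,.05,.058) for w in(-.012,0,.012)])
        c=min([.05]+[np.linalg.norm(q-o,axis=1).min()-.03 for o in others])
        t=np.abs(toTray(q)); c=min(c,(.15-t[:,0]).min()+.005,(.105-t[:,1]).min()+.005)
        bs.append((c,a))
    return max(bs)
def move_pot(p,tgt,others,zoff=0.):
    c1,y1=yaw_for(p,others if not zoff else []); c2,y2=yaw_for(tgt,others); print("room %.3f %.3f"%(c1,c2))
    go(p,.12,y1); line(.0105+zoff,v=.15); env.close_gripper(60); st("grip"); line(.12)
    go(tgt,.12,y2); st("carry"); line(.011,v=.1); env.release(); st("put"); line(.12)
E
python3 - <<'E'
from h import *
f,c,w=pots(); print(c); print(w); print(toTray(w))
E
```

```text
[[262.5 146.5  46.5]
 [146.5 179.5  48.1]
 [203.5 221.5  46.8]
 [106.5 207.5  45.8]
 [167.5 132.5  46.5]]
[[0.6091 0.2049]
 [0.5874 0.28  ]
 [0.5603 0.2426]
 [0.5691 0.3057]
 [0.618  0.2667]]
[[ 0.0821 -0.0364]
 [ 0.0641  0.0396]
 [ 0.0352  0.0036]
 [ 0.0471  0.0662]
 [ 0.094   0.0249]]
```

Unchanged. I'll move the top pot, then check where the others are.

```bash
python3 - <<'E'
from h import *
O=[np.array(o) for o in[(.6089,.2051),(.5601,.2425),(.5683,.3056),(.6182,.2666)]]
move_pot(np.array([.5823,.2706]),tray(-.095,-.05),O,.036)
go([.40,0],.3,0); f,c,w=pots(); print(toTray(w),c[:,2]); crop(f,165,112,275,252,4,"p1")
E
```

```text
room 0.040 0.009
grip t35.1 pos [0.5836 0.2699 0.0481] gap 0.684 F [-1.3563 -0.6098  5.6345] g 64.5
carry t36.5 pos [0.4333 0.1828 0.1199] gap 0.684 F [ 1.3798 -0.3767 -1.3373] g 64.3
put t38.1 pos [0.4334 0.1828 0.0109] gap 1.001 F [1.0662 0.3916 0.3518] g 0.0
[[ 0.0471  0.0649]
 [ 0.0352  0.0036]
 [ 0.0821 -0.0371]
 [ 0.0933  0.0243]
 [-0.0945 -0.0485]] [47.  46.3 47.  47.1 45.7]
```

View pics/p1.png

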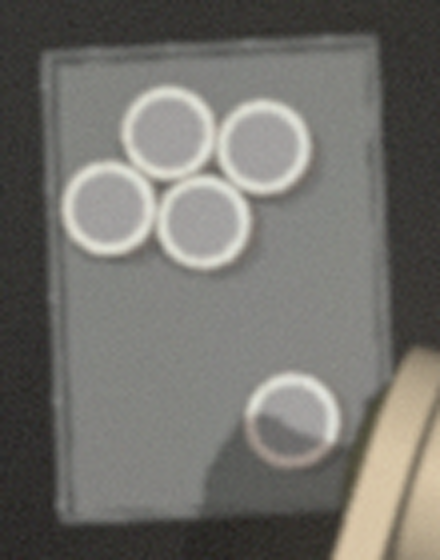

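p1 shows the moved pot standing alone at (293,420). The other four are undisturbed at (108,208), (203,222), (168,133) and (263,147). I'll move these, re-detecting before each move.

```bash
python3 - <<'E'
from h import *
plan=[((.0471,.0649),(-.095,.05)),((.0352,.0036),(0,0)),((.0933,.0243),(.095,.05)),((.0821,-.0371),(.095,-.05))]
for e,t in plan:
    go([.40,0],.3,0); f,c,w=pots(); l=toTray(w); d=np.linalg.norm(l-e,axis=1); i=d.argmin()
    print(len(l),"off %.3f"%d[i])
    if len(l)!=5 or d[i]>.015: print(l); break
    move_pot(w[i],tray(*t),[w[j] for j in range(5) if j!=i])
go([.40,-.1],.3,0); f,c,w=pots(); print(toTray(w)); crop(f,165,40,495,260,2.4,"p2"); st()
E
```

```text
5 off 0.001
room 0.012 0.009
grip t43.1 pos [0.5699 0.3038 0.0119] gap 0.686 F [-0.3908 -0.1929  4.8897] g 64.7
carry t45.1 pos [0.4283 0.2826 0.1198] gap 0.683 F [ 0.137   1.0014 -2.2726] g 64.3
put t46.7 pos [0.4284 0.2826 0.0109] gap 0.998 F [0.0922 0.2453 0.3659] g 0.0
5 off 0.001
room 0.012 0.046
grip t51.5 pos [0.5614 0.2429 0.0118] gap 0.684 F [-0.7366 -0.6344  5.9389] g 64.4
carry t52.6 pos [0.5242 0.2372 0.1192] gap 0.687 F [-0.7748  0.1199 -0.8564] g 64.3
put t54.2 pos [0.5242 0.2372 0.0109] gap 0.996 F [-0.323  -0.2075 -0.2009] g 0.0
5 off 0.001
room 0.010 0.009
grip t59.1 pos [0.6189 0.2658 0.0119] gap 0.686 F [-1.106   0.5498  5.0996] g 64.6
carry t60.2 pos [0.617  0.2928 0.1186] gap 0.687 F [-1.5462  0.4491 -1.3156] g 64.4
put t61.9 pos [0.617  0.2928 0.0108] gap 1.003 F [-0.1147  0.2738  0.0207] g 0.0
5 off 0.001
room 0.019 0.009
grip t66.8 pos [0.6102 0.2044 0.0119] gap 0.686 F [0.101  0.4629 5.7554] g 64.7
carry t68.0 pos [0.6222 0.1918 0.1189] gap 0.684 F [ 0.0855 -0.5923 -1.71  ] g 64.4
put t69.7 pos [0.6223 0.1919 0.0109] gap 0.997 F [-0.9921 -1.0984 -0.4817] g 0.0
[[ 0.0925 -0.0511]
 [-0.0973  0.0499]
 [-0.0958 -0.0491]
 [-0.0026 -0.0008]
 [ 0.0933  0.0529]]
 t72.1 pos [ 0.4004 -0.0997  0.2995] gap 0.997 F [ 0.0537  0.6584 -0.0357] g 0.0
```

View pics/p2.png

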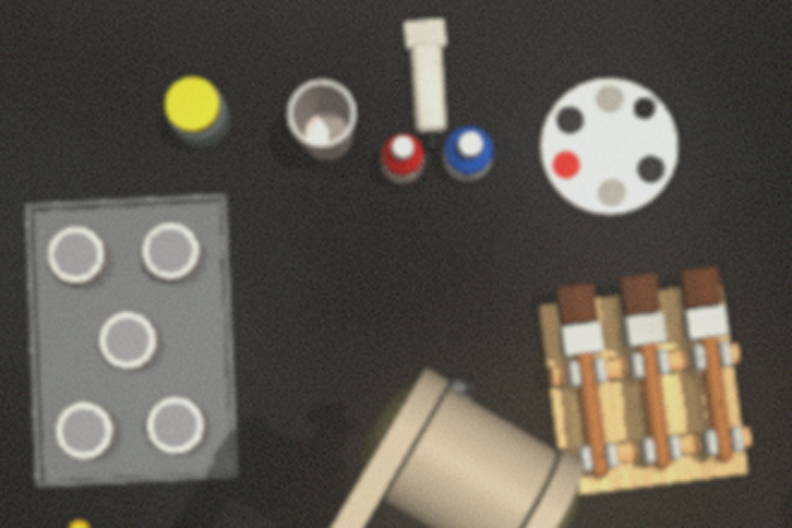

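p2 shows five separate pots on the tray floor at (77,255), (170,251), (127,340), (84,431) and (176,425). The three brushes are in their clips at (590,380), (650,370) and (712,360), and everything else is unmoved. I'm handing in.

```bash
python3 -c "
from h import *
print(job.hand_in())"
```

```text
the job is handed in; nothing more can be done
None
```

Job handed in at about 72 s on the robot's clock: all three brushes are snapped into their own clips with bristles pointing away from the robot, and all five pots stand at least 40 mm apart on the tray floor. No verdict was returned.

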